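Reverse the starting grid

TASK

The four toy cars stand in the finishing rack in the order they came in, the winner next to the raised end board. Set them up for the reversed-grid race: move all four to the blocks of the empty starting rack in the opposite order, so that the winner stands farthest from that rack's raised end board and the last car stands next to it. Leave each car alone on its own block, in the middle of it and in line with it, on its wheels; its nose may point either way.

Things in the scene. Friction and masses are not known exactly. Their poses are not given: they have to be found in the camera images.
- finish_rack: Finishing rack, fixed: flat board 340 x 144 x 8 mm with four blocks in a row, a car on each at the start; a raised end board (40 mm high, 10 mm thick) closes one end of the row. Origin: on the table under the middle of the row. x along the row towards the raised end board (inner face at +185 mm), y along the cars, z up. Places at x = -108, -36, +36, +108 mm, y = 0.
- start_rack: Starting rack, fixed: the same board and raised end board, its four blocks bare at the start. Origin, axes and places as for the finishing rack (x towards its end board; places at x = -108, -36, +36, +108 mm, y = 0). Blocks 44 mm (x) by 124 mm (y), 10 mm high, flat tops 18 mm above the table. Either rack may be the left one.
- car_short_low_mid (a point): Die-cast toy car, short, low coupe: 28 mm wide, 62 mm long, 22 mm high, about 40 g (varies). The point is its centre, half-way up, 11 mm above its wheels' underside; its x is across the car, y along it, z up. Pick it across its width, near the middle. In the rack the next car's side is about 43 mm away.
- car_short_tall_mid (a point): Die-cast toy car, short, tall estate car with a long roof: 28 mm wide, 66 mm long, 28 mm high, about 40 g (varies). The point is its centre, half-way up, 14 mm above its wheels' underside; its x is across the car, y along it, z up. Pick it across its width, near the middle. In the rack the next car's side is about 43 mm away.
- car_long_low_mid (a point): Die-cast toy car, long, low car: 28 mm wide, 110 mm long, 22 mm high, about 40 g (varies). The point is its centre, half-way up, 11 mm above its wheels' underside; its x is across the car, y along it, z up. Pick it across its width, near the middle. In the rack the next car's side is about 43 mm away.
- car_long_tall_mid (a point): Die-cast toy car, long, tall estate car: 28 mm wide, 110 mm long, 28 mm high, about 40 g (varies). The point is its centre, half-way up, 14 mm above its wheels' underside; its x is across the car, y along it, z up. Pick it across its width, near the middle. In the rack the next car's side is about 43 mm away.
- block_short_low: The fixed wooden block in the finishing rack on which the short, low coupe stands at the start (roughly centred and in line); it shows, also later, which place that car had. The four blocks look the same: 44 x 124 mm, 10 mm high, flat top 18 mm above the table. Origin: middle of its underside (8 mm above the table); y along the car.
- block_short_tall: The fixed wooden block in the finishing rack on which the short, tall estate car with a long roof stands at the start (roughly centred and in line); it shows, also later, which place that car had. The four blocks look the same: 44 x 124 mm, 10 mm high, flat top 18 mm above the table. Origin: middle of its underside (8 mm above the table); y along the car.
- block_long_low: The fixed wooden block in the finishing rack on which the long, low car stands at the start (roughly centred and in line); it shows, also later, which place that car had. The four blocks look the same: 44 x 124 mm, 10 mm high, flat top 18 mm above the table. Origin: middle of its underside (8 mm above the table); y along the car.
- block_long_tall: The fixed wooden block in the finishing rack on which the long, tall estate car stands at the start (roughly centred and in line); it shows, also later, which place that car had. The four blocks look the same: 44 x 124 mm, 10 mm high, flat top 18 mm above the table. Origin: middle of its underside (8 mm above the table); y along the car.
Mind the look-alikes: they are no part of the job. What is shaped like the part that bears car_short_tall_mid but pink or turquoise is not meant.

How it is judged:
By the outcome, as a careful person would: the job done as asked, in the order asked, and still so for the second after the job is handed in, with the robot touching nothing.
It also fails if it takes over 93 s, if anything falls off the work surface, if the arm or the gripper's body presses on something with over 40 N, if the wrist force passes 120 N, or if a joint passes its speed limit or range.

ROBOT

A 7-joint arm with a two-finger parallel gripper is mounted at the origin on a cart in front of the work surface, level with it; the furniture and walls round the work are solid. World frame = base frame: x ahead of the robot, y to its left, z up, the work surface at z = 0. Lengths are in m, angles in degrees, forces in N, time in s.
With the tool pointing down it reaches from about 0.4 to 0.9 m from the base axis. Payload 5.6 kg.
Tool frame: the origin (TCP) lies midway between the tips of the shut fingers; the grasp point (between the pads) lies 19 mm behind it (manip.tcp_to_grasp is the distance from the TCP to the grasp point, in m); z points along the fingers, y is the line along which they close (so a half turn about z gives the same grasp; the last joint's range is limited). The gripper opens to 92 mm and grips with 3 to 60 N. Pads are 20 mm wide; open, the fingers measure 128 mm over their backs; the gripper's body (75 mm by 189 mm) begins 69 mm behind the grasp point.
Start: joints at [65.947, 26.786, -0.665, 91.828, 0.344, 61.387, -3.226], TCP at [0.239, -0.604, 0.215] pointing down, gripper open.
Joint ranges: [-144.91, 144.91], [-17.63, 115.5], [-89.93, 88.59], [15.96, 139.68], [-74.01, 254.01], [8.47, 105.57], [-167.45, 167.45]. Speed limits (degrees/s): [147.25, 147.25, 180, 180, 180, 180, 180].

INTERFACE

Orientations are given as [roll, pitch, yaw] about the fixed x, y, z axes, in that order (R = Rz(yaw) Ry(pitch) Rx(roll)).
In Python, from workcell import manip, optics gives the robot as it stands.
- The arm moves only by the tool servo_tool, never from a script. Its argument "series" is a list of rows, each a list of 2 entries, a list of its own where there are three numbers: the shift along the tool's x, y, z in mm, then the turn, a rotation vector about the tool's x, y, z in rad. A call has 1 to 12 rows; each row shifts and turns the commanded pose from where the row before left it, along the tool's axes as they then stand; what a row does not reach is not made up. A row lasts 1/10 s, in which the tool goes at most 50 mm and 8.59 degrees, less where a joint would pass 70% of its speed; a pose out of reach is approached as far as the arm can. A call with a gripper value outside its range is refused whole. "jaw" is the closure, from 0 (fully open) to 1 (shut), set as the call begins (left out, the last holds). The fingers move at their own pace and stop on an object; the grip force is fixed at half the most. Time passes only in rows, so rows that do not move let the fingers close. It gives the time, the measured TCP pose, the force, the opening and the grip force at its end, in the units of the state.
- manip.observe(): the state, without advancing time (a new reading comes with each control period).
- optics.camera(name): name is "scene" or "side" or "wrist"; returns a dict with "color" (400x640x3 uint8, red, green, blue), "K" (3x3 intrinsics, pixels), "distortion" ([k1, k2, p1, p2, k3] as OpenCV has them; the pictures are not rectified), "rvec" (rotation vector, rad) and "tvec" (3), from world to camera coordinates, as OpenCV has them. Camera axes: x right, y down, z forward; pixel columns grow to the right and rows downward; lengths in m; the calibration is good to about 2 mm. A picture is of the moment at which its call begins. There is no depth.
- manip.close_job(): hands the job in; it is judged then, once.
The state is a dict: "clock": time; "q": joint angles; "joint_velocities": joint speeds; "tau": joint torques, N m; "tcp_pos": TCP position; "eef_rot": TCP orientation; "contact_force": force on the tool from outside, world axes, zero at the start; "moment": the same for the moment, N m; "finger_gap": finger opening in m; "finger_force": force on a finger pad.
Only numpy, scipy, OpenCV 4.12 (cv2) and the standard library are available. Lean on these libraries where they do the work, as an engineer would, in place of code of your own. Each camera call takes 0.05 s, during which the arm holds its last target. There are 200 camera calls.

## Working session

There is one attempt and no reset: what is moved stays moved. The work goes in short steps, Python scripts to look and compute and a tool call to move; the robot and the scene stay as the last step left them, time stands still between calls to the robot, and variables do not carry over. Pictures are saved under pics/ and viewed, at most 14 in all, crops included, and the job is handed in when it is done.

Besides the shell and the picture viewer there is one more tool, called as name(argument=value, ...), one argument or row to a line, values as JSON. servo_tool: Moves the arm, as the interface text tells. Its arguments: {"type":"object","properties":{"series":{"type":"array","items":{"type":"array"}},"jaw":{"type":"number"}},"required":["series"]}

```bash
mkdir -p pics
python3 - <<'E'
from workcell import manip, optics
import cv2
for n in("scene","side"):
    c=optics.camera(n); cv2.imwrite(f"pics/{n}0.png",c["color"][:,:,::-1]); print(n,c["K"].tolist(),c["distortion"],c["rvec"],c["tvec"])
print(manip.observe(), manip.tcp_to_grasp)
E
```

```text
scene [[434.78460392987716, 0.0, 321.0610762726063], [0.0, 434.78460392987716, 199.48577992636717], [0.0, 0.0, 1.0]] [-0.05498154  0.          0.          0.          0.        ] [ 0.63738028 -2.74499613  1.00518837] [0.43564099 0.23694626 1.04898411]
side [[375.17249320009245, 0.0, 321.0481927605278], [0.0, 375.17249320009245, 202.1380145292757], [0.0, 0.0, 1.0]] [-0.03314611  0.          0.          0.          0.        ] [ 0.65330913 -2.63829646  1.17748827] [0.44639643 0.2268974  0.76677361]
{'clock': 0.1, 'q': array([65.94597951, 26.82943806, -0.66434529, 91.87478166,  0.34319992,
       61.38828728, -3.22348408]), 'joint_velocities': array([ 0.00901218, -0.12624179,  0.06063084, -0.07383414, -0.00734347,
        0.02729408, -0.0121214 ]), 'tau': array([ 1.27548654e-03, -5.21640801e+01, -1.22498276e-02, -2.44365048e+01,
       -5.67590946e-02,  1.40747940e-02,  5.77657738e-05]), 'tcp_pos': array([ 0.2389201 , -0.60393133,  0.21375902]), 'eef_rot': array([-1.79909684e+02,  6.28045559e-03,  2.15882030e+01]), 'contact_force': array([0.07900747, 0.75437296, 0.70359982]), 'moment': array([0.02079113, 0.00655115, 0.01625139]), 'finger_force': 0.0, 'finger_gap': 0.09176799521474528} 0.0187
```

View pics/scene0.png

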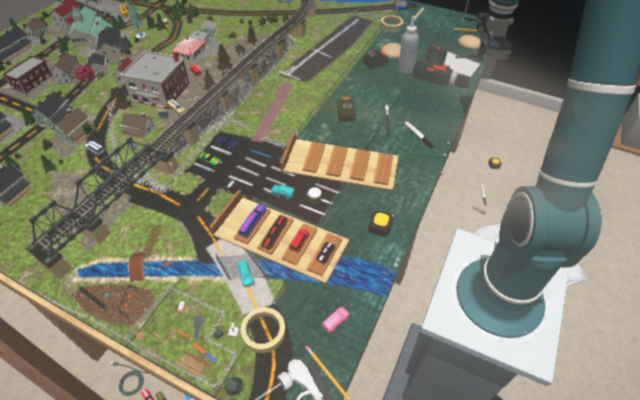

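View pics/side0.png

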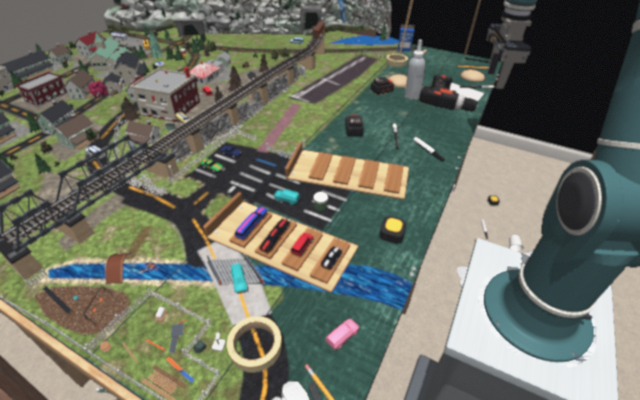

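The scene view shows the finishing rack at about (285,237), with its end board at left (228,210). Its order from the end board is purple/blue long, black/red long, red short, black/white short. The empty starting rack is at about (342,165), with its end board at left (290,152). There are turquoise decoys at (283,191) and (245,273), and a pink one at (336,320).

```bash
cat > h.py <<'E'
import numpy as np, cv2
from workcell import manip, optics
from scipy.spatial.transform import Rotation as R
def ray(c,px,z):
    """pixels -> world points on the plane at height z"""
    u=cv2.undistortPoints(np.float64(px).reshape(-1,1,2),c["K"],c["distortion"]).reshape(-1,2)
    M=cv2.Rodrigues(c["rvec"])[0]; o=-M.T@np.ravel(c["tvec"])
    d=np.c_[u,np.ones(len(u))]@M
    return o+d*((z-o[2])/d[:,2])[:,None]
def to_tool(p):
    """world TCP goal -> shift in tool axes, mm"""
    s=manip.observe(); r=R.from_euler("xyz",s["eef_rot"],degrees=True)
    return r.inv().apply(np.array(p)-s["tcp_pos"])*1000
def save(c,name,box=None,k=1):
    im=c["color"][:,:,::-1]
    if box: x0,y0,x1,y1=box; im=im[y0:y1,x0:x1]
    cv2.imwrite(f"pics/{name}.png",cv2.resize(im,None,fx=k,fy=k,interpolation=cv2.INTER_CUBIC))
E
python3 - <<'E'
from h import *
c=optics.camera("scene"); save(c,"crop1",(205,130,405,285),4)
hsv=cv2.cvtColor(c["color"],cv2.COLOR_RGB2HSV)
for p in[(383,166),(400,170),(393,185),(300,160),(290,150),(330,270)]: print(p,hsv[p[1],p[0]])
m=cv2.inRange(hsv,(8,50,110),(25,200,255)); m[:130]=0;m[285:]=0;m[:,:205]=0;m[:,405:]=0
for k in cv2.findContours(m,cv2.RETR_CCOMP,cv2.CHAIN_APPROX_SIMPLE)[0]:
    if cv2.contourArea(k)>100:
        b=cv2.boxPoints(cv2.minAreaRect(ray(c,k,.008)[:,:2].astype(np.float32))); print(cv2.boundingRect(k),cv2.contourArea(k),b.round(3).tolist())
E
```

```text
(383, 166) [ 13 137 193]
(400, 170) [ 74  61 125]
(393, 185) [ 20  83 188]
(300, 160) [ 21  91 236]
(290, 150) [ 15 107 107]
(330, 270) [ 21  86 239]
(373, 212, 17, 15) 178.0 [[0.32100000977516174, -0.0689999982714653], [0.3269999921321869, -0.11699999868869781], [0.3700000047683716, -0.11100000143051147], [0.36399999260902405, -0.06300000101327896]]
(374, 213, 15, 13) 122.0 [[0.32600000500679016, -0.07199999690055847], [0.3310000002384186, -0.1120000034570694], [0.3659999966621399, -0.10899999737739563], [0.3619999885559082, -0.06800000369548798]]
(205, 190, 144, 93) 5478.5 [[0.38999998569488525, 0.009999999776482582], [0.7680000066757202, -0.008999999612569809], [0.7789999842643738, 0.1979999989271164], [0.4000000059604645, 0.21699999272823334]]
(316, 242, 20, 23) 230.5 [[0.41999998688697815, 0.03999999910593033], [0.45100000500679016, 0.03999999910593033], [0.4519999921321869, 0.10999999940395355], [0.42100000381469727, 0.10999999940395355]]
(289, 228, 21, 25) 269.5 [[0.49900001287460327, 0.1080000028014183], [0.49900001287460327, 0.03200000151991844], [0.5339999794960022, 0.03200000151991844], [0.5329999923706055, 0.1080000028014183]]
(261, 215, 27, 35) 376.5 [[0.5669999718666077, 0.13300000131130219], [0.5720000267028809, 0.017000000923871994], [0.6050000190734863, 0.017999999225139618], [0.6010000109672546, 0.13500000536441803]]
(281, 139, 118, 51) 3707.5 [[0.3529999852180481, -0.2029999941587448], [0.3869999945163727, -0.35100001096725464], [0.7170000076293945, -0.27399998903274536], [0.6830000281333923, -0.12600000202655792]]
(280, 131, 16, 34) 113.0 [[0.6890000104904175, -0.15399999916553497], [0.7239999771118164, -0.3059999942779541], [0.7400000095367432, -0.3019999861717224], [0.7049999833106995, -0.15000000596046448]]
```

View pics/crop1.png

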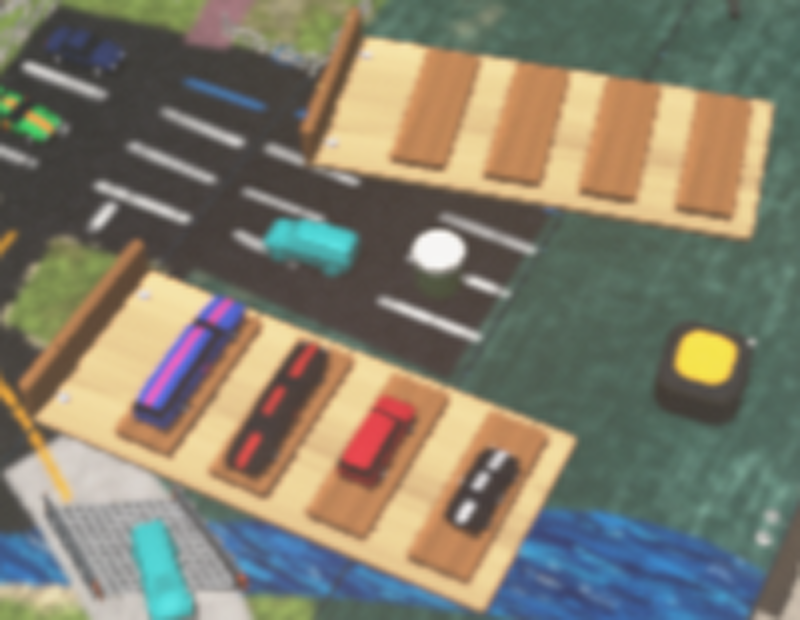

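The crop shows the start rack's four blocks clearly (crop columns 435, 527, 620 and 714). The finish board's corners are at crop (578,437), (485,610), (150,268) and (35,422). Both raised boards are at the left, which is the +x side.

Run:
```python
from h import *
for n in("scene","side"):
    c=optics.camera(n); hsv=cv2.cvtColor(c["color"],cv2.COLOR_RGB2HSV)
    m=cv2.inRange(hsv,(7,112,120),(17,200,230))
    for k in cv2.findContours(m,cv2.RETR_EXTERNAL,cv2.CHAIN_APPROX_NONE)[0]:
        if cv2.contourArea(k)>200:
            r=cv2.minAreaRect(ray(c,k,.018)[:,:2].astype(np.float32)*1000)
            if .35<r[0][0]/1000<.8 and abs(r[0][1])<350: print(n,np.round(r[0]),np.round(r[1]),round(r[2],1))
    if n=="scene": print(ray(c,[(349.5,239),(326,282.5),(242.5,197),(214,235.5)],.008).round(3).tolist())
print(to_tool([.55,-.02,.26]))
```

```text
scene [434.  84.] [125.  44.] 89.9
scene [506.  84.] [ 44. 125.] 0.2
scene [ 407. -266.] [ 44. 126.] 12.8
scene [ 477. -250.] [ 45. 127.] 12.9
scene [ 547. -234.] [ 45. 126.] 13.5
scene [ 617. -217.] [ 44. 126.] 13.0
[[0.396, 0.01, 0.008], [0.396, 0.154, 0.008], [0.729, 0.012, 0.008], [0.724, 0.159, 0.008]]
side [435.  88.] [ 44. 124.] 0.6
side [507.  88.] [ 47. 124.] 1.5
side [576.  89.] [124.  44.] 88.9
side [ 407. -261.] [ 43. 126.] 13.1
side [ 477. -245.] [ 42. 126.] 13.2
side [ 547. -229.] [ 43. 125.] 13.4
side [ 616. -212.] [ 43. 125.] 13.2
[ 504.08490155 -428.84025244  -45.55724233]
```

servo_tool(
  series=[
    [[0,0,-5],[0,0,-0.149]],
    [[0,0,-5],[0,0,-0.149]],
    [[0,0,-5],[0,0,-0.149]],
    [[0,0,-5],[0,0,-0.149]],
    [[0,0,-5],[0,0,-0.149]],
    [[0,0,-5],[0,0,-0.149]],
    [[0,0,-5],[0,0,-0.149]],
    [[0,0,-5],[0,0,-0.149]],
  ],
  jaw=0.42,
)

```text
clock: 1.05
tcp_pos: [0.239, -0.6043, 0.2546]
eef_rot: [-180.0, -0.0, 90.2]
contact_force: [-0.9, 0.4, -0.6]
finger_gap: 0.0533
finger_force: 0.0
```

servo_tool(
  series=[
    [[30,23,0],[0,0,0]],
    [[30,23,0],[0,0,0]],
    [[30,23,0],[0,0,0]],
    [[30,23,0],[0,0,0]],
    [[30,23,0],[0,0,0]],
    [[30,23,0],[0,0,0]],
    [[30,23,0],[0,0,0]],
    [[30,23,0],[0,0,0]],
    [[30,23,0],[0,0,0]],
    [[30,23,0],[0,0,0]],
    [[30,23,0],[0,0,0]],
    [[30,23,0],[0,0,0]],
  ],
)

```text
clock: 2.25
tcp_pos: [0.5166, -0.2438, 0.2547]
eef_rot: [180.0, 0.0, 89.9]
contact_force: [0.2, 0.4, 0.6]
finger_gap: 0.0536
finger_force: 0.0
```

servo_tool(
  series=[
    [[0,0,0],[0,0,0]],
    [[0,0,0],[0,0,0]],
  ],
)

```text
clock: 2.45
tcp_pos: [0.5161, -0.2444, 0.2544]
eef_rot: [-180.0, 0.0, 90.0]
contact_force: [-0.3, -1.0, 0.7]
finger_gap: 0.0531
finger_force: 0.0
```

Run:
```python
from h import *
c=optics.camera("wrist"); save(c,"w1")
M=cv2.Rodrigues(c["rvec"])[0]; print("cam",-M.T@np.ravel(c["tvec"]),M[2]); s=manip.observe(); print(s["tcp_pos"],s["eef_rot"],s["finger_gap"],s["clock"],s["q"])
hsv=cv2.cvtColor(c["color"],cv2.COLOR_RGB2HSV)
m=cv2.inRange(hsv,(7,112,110),(17,200,240))
for k in cv2.findContours(m,cv2.RETR_EXTERNAL,cv2.CHAIN_APPROX_NONE)[0]:
    if cv2.contourArea(k)>500:
        r=cv2.minAreaRect(ray(c,k,.018)[:,:2].astype(np.float32)*1000); print(np.round(r[0]),np.round(r[1]),round(r[2],1))
```

```text
cam [ 0.51549971 -0.17495293  0.4251197 ] [-3.91366146e-04 -2.49856578e-01 -9.68282777e-01]
[ 0.51536096 -0.24569804  0.25434454] [-1.79954145e+02  3.00057110e-02  8.98563366e+01] 0.05335129600257477 2.5 [ 42.68562694  19.4077412  -25.69219979  99.37809763   9.323576
  63.34973904  13.91844671]
[ 478. -254.] [211. 130.] 13.2
[ 616. -219.] [ 47. 124.] 13.2
[ 706. -202.] [ 10. 150.] 13.1
```

View pics/w1.png

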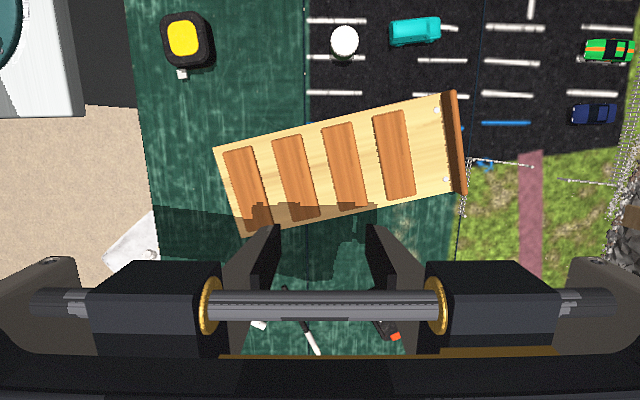

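The wrist view shows the start rack with its blocks at about (246,190), (297,178), (345,167) and (395,155), and the end board at (455,140). This agrees with the scene camera to about 2 mm.

servo_tool(
  series=[
    [[43,5,0],[0,0,0]],
    [[43,5,0],[0,0,0]],
    [[43,5,0],[0,0,0]],
    [[43,5,0],[0,0,0]],
    [[43,5,0],[0,0,0]],
    [[0,0,0],[0,0,0]],
    [[0,0,0],[0,0,0]],
  ],
)

```text
clock: 3.2
tcp_pos: [0.5411, -0.0311, 0.2545]
eef_rot: [-180.0, 0.1, 89.9]
contact_force: [-0.4, 0.1, 0.6]
finger_gap: 0.0534
finger_force: 0.0
```

Run:
```python
from h import *
c=optics.camera("wrist"); save(c,"w2")
s=manip.observe(); print(s["tcp_pos"],s["eef_rot"])
hsv=cv2.cvtColor(c["color"],cv2.COLOR_RGB2HSV)
# inside board region: everything not light wood / block, at car mid height
px=lambda x,y:None
M=c
for nm,lo,hi,z in(("block",(7,105,90),(18,210,255),.018),("board",(17,40,120),(26,115,255),.008)):
    m=cv2.inRange(hsv,lo,hi)
    for k in cv2.findContours(m,cv2.RETR_EXTERNAL,cv2.CHAIN_APPROX_NONE)[0]:
        if cv2.contourArea(k)>800:
            r=cv2.minAreaRect(ray(c,k,z)[:,:2].astype(np.float32)*1000); print(nm,np.round(r[0]),np.round(r[1]),round(r[2],1))
```

```text
[ 0.54108768 -0.03230994  0.25441156] [-1.79974775e+02  7.23102833e-02  8.97293626e+01]
block [ 540. -180.] [ 76. 168.] 89.9
block [648.  84.] [ 47. 125.] 0.5
block [577.  84.] [ 46. 124.] 0.2
block [483.  84.] [141. 124.] 1.1
board [562.  82.] [151. 331.] 89.5
```

View pics/w2.png

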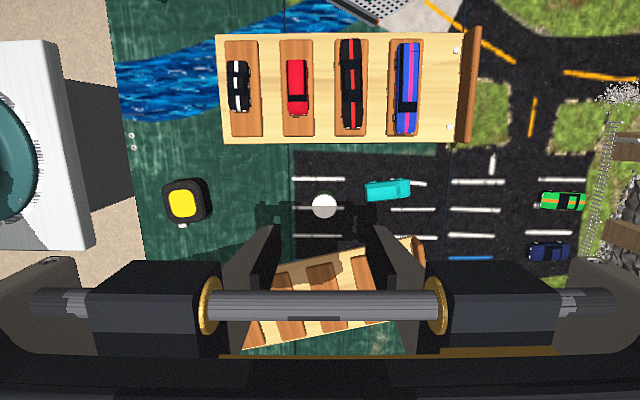

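The wrist view shows the cars at about (238,86) black/white short, (297,88) red short, (351,84) black/red long and (407,88) purple long. Block positions agree with the other cameras.

Run:
```python
from h import *
c=optics.camera("wrist")
hsv=cv2.cvtColor(c["color"],cv2.COLOR_RGB2HSV)
m=255-cv2.inRange(hsv,(6,55,75),(27,215,255)); 
m[:39]=0;m[138:]=0;m[:,:226]=0;m[:,425:]=0
m=cv2.morphologyEx(m,cv2.MORPH_OPEN,np.ones((4,4)))
for k in cv2.findContours(m,cv2.RETR_EXTERNAL,cv2.CHAIN_APPROX_NONE)[0]:
    if cv2.contourArea(k)>300:
        r=cv2.minAreaRect(ray(c,k,.030)[:,:2].astype(np.float32)*1000); print(cv2.boundingRect(k),np.round(r[0]),np.round(r[1]),round(r[2],1))
```

```text
(228, 61, 24, 51) [433.  85.] [61. 29.] 88.5
(287, 59, 23, 56) [509.  84.] [28. 68.] 0.7
(394, 42, 27, 92) [650.  81.] [ 32. 112.] 0.8
(340, 40, 24, 88) [579.  86.] [ 29. 107.] 2.8
```

servo_tool(
  series=[
    [[29,-27,20],[0,0,0]],
    [[29,-27,20],[0,0,0]],
    [[29,-27,20],[0,0,0]],
    [[29,-27,20],[0,0,0]],
    [[0,0,40],[0,0,0]],
    [[0,0,40],[0,0,0]],
    [[0,0,0],[0,0,0]],
    [[0,0,0],[0,0,0]],
  ],
)

```text
clock: 4.1
tcp_pos: [0.4338, 0.0851, 0.0948]
eef_rot: [-179.9, 0.0, 89.7]
contact_force: [0.5, 0.3, -0.4]
finger_gap: 0.053
finger_force: 0.0
```

servo_tool(
  series=[
    [[0,0,25],[0,0,0]],
    [[0,0,25],[0,0,0]],
    [[0,0,15],[0,0,0]],
    [[0,0,8],[0,0,0]],
    [[0,0,0],[0,0,0]],
    [[0,0,0],[0,0,0]],
  ],
)

```text
clock: 4.7
tcp_pos: [0.4349, 0.0861, 0.0228]
eef_rot: [179.9, -0.0, 89.8]
contact_force: [0.6, 0.7, -1.0]
finger_gap: 0.0531
finger_force: 0.0
```

servo_tool(
  series=[
    [[0,0,0],[0,0,0]],
    [[0,0,0],[0,0,0]],
    [[0,0,0],[0,0,0]],
    [[0,0,0],[0,0,0]],
    [[0,0,0],[0,0,0]],
  ],
  jaw=1.0,
)

```text
clock: 5.2
tcp_pos: [0.4338, 0.0861, 0.0219]
eef_rot: [180.0, 0.0, 89.9]
contact_force: [-0.8, -0.7, 4.9]
finger_gap: 0.0281
finger_force: 30.0
```

servo_tool(
  series=[
    [[0,0,-10],[0,0,0]],
    [[0,0,-30],[0,0,0]],
    [[0,0,-40],[0,0,0]],
    [[0,0,-30],[0,0,0]],
    [[0,0,0],[0,0,0]],
  ],
)

```text
clock: 5.7
tcp_pos: [0.4361, 0.0869, 0.1354]
eef_rot: [179.6, -0.0, 89.9]
contact_force: [1.0, -0.1, -0.8]
finger_gap: 0.0279
finger_force: 30.0
```

Run:
```python
from h import *
c=optics.camera("wrist"); save(c,"w3")
s=manip.observe(); print(s["tcp_pos"],s["eef_rot"],s["finger_gap"],s["finger_force"])
```

```text
[0.43486441 0.08623957 0.13346715] [1.79744577e+02 4.50373286e-03 8.98582755e+01] 0.027951465700295074 29.99981646426022
```

View pics/w3.png

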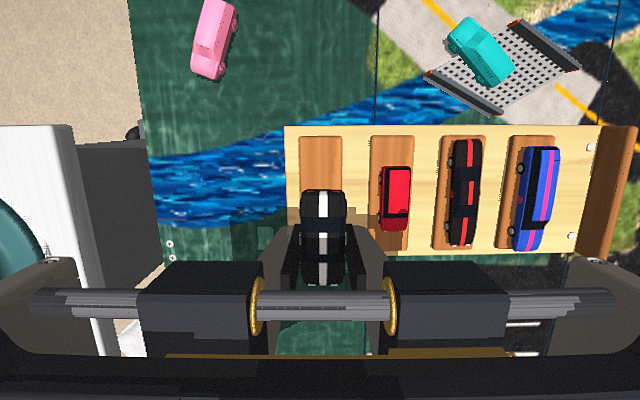

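The wrist view shows the black/white car squarely between the fingers at (323,235). The other three cars are untouched.

servo_tool(
  series=[
    [[-38,23,-3],[0,0,0]],
    [[-38,23,-3],[0,0,0]],
    [[-38,23,-3],[0,0,0]],
    [[-38,23,-3],[0,0,0]],
    [[-38,23,-3],[0,0,0]],
    [[-38,23,0],[0,0,0]],
    [[-38,22,0],[0,0,0]],
    [[-38,22,0],[0,0,0]],
    [[0,0,0],[0,0,-0.115]],
    [[0,0,0],[0,0,-0.115]],
    [[0,0,0],[0,0,0]],
    [[0,0,0],[0,0,0]],
  ],
)

```text
clock: 6.95
tcp_pos: [0.6142, -0.2178, 0.1452]
eef_rot: [-179.9, -0.1, 102.9]
contact_force: [0.6, 0.5, -0.1]
finger_gap: 0.0279
finger_force: 30.0
```

Run:
```python
from h import *
c=optics.camera("wrist"); save(c,"w4")
s=manip.observe(); print(s["tcp_pos"],s["eef_rot"])
hsv=cv2.cvtColor(c["color"],cv2.COLOR_RGB2HSV)
m=cv2.inRange(hsv,(7,112,90),(17,200,240))
for k in cv2.findContours(m,cv2.RETR_EXTERNAL,cv2.CHAIN_APPROX_NONE)[0]:
    if cv2.contourArea(k)>500:
        q=ray(c,k,.018); l=(q[:,:2]*1000-[617,-217.5])@R.from_euler("z",13.1,degrees=True).as_matrix()[:2,:2]
        print(cv2.boundingRect(k),"local",l.min(0).round(),l.max(0).round())
```

```text
[ 0.61436856 -0.21781229  0.14561281] [-1.79919925e+02 -5.07016759e-02  1.02950629e+02]
(346, 204, 45, 48) local [ 21. -68.] [ 69. -13.]
(98, 135, 203, 117) local [-244.  -68.] [-29.  61.]
(299, 134, 49, 70) local [-29. -12.] [22. 61.]
(400, 124, 19, 137) local [ 81. -79.] [93. 70.]
```

View pics/w4.png

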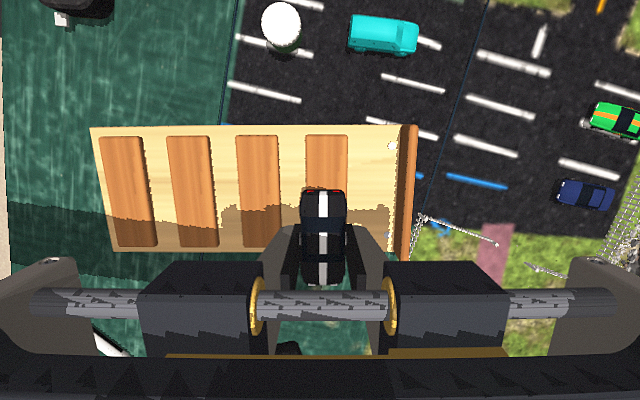

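The black/white car hangs over the end-board block at (326,160), in line with it. It needs about 2.5 mm towards the end board.

servo_tool(
  series=[
    [[0,2.5,30],[0,0,0]],
    [[0,0,40],[0,0,0]],
    [[0,0,30],[0,0,0]],
    [[0,0,14],[0,0,0]],
    [[0,0,4],[0,0,0]],
    [[0,0,2],[0,0,0]],
    [[0,0,1.5],[0,0,0]],
    [[0,0,0],[0,0,0]],
    [[0,0,0],[0,0,0]],
  ],
)

```text
clock: 7.9
tcp_pos: [0.618, -0.2179, 0.0262]
eef_rot: [179.9, 0.1, 103.0]
contact_force: [-0.3, -0.8, -0.4]
finger_gap: 0.0282
finger_force: 30.0
```

servo_tool(
  series=[
    [[0,0,2.5],[0,0,0]],
    [[0,0,0],[0,0,0]],
  ],
)

```text
clock: 8.1
tcp_pos: [0.6173, -0.2178, 0.0226]
eef_rot: [-180.0, 0.0, 103.0]
contact_force: [-0.1, -0.2, -0.4]
finger_gap: 0.0281
finger_force: 30.0
```

servo_tool(
  series=[
    [[0,0,0],[0,0,0]],
    [[0,0,0],[0,0,0]],
    [[0,0,0],[0,0,0]],
    [[0,0,0],[0,0,0]],
  ],
  jaw=0.42,
)

```text
clock: 8.5
tcp_pos: [0.6174, -0.2176, 0.0226]
eef_rot: [-180.0, 0.0, 103.1]
contact_force: [-0.4, -0.3, 0.2]
finger_gap: 0.053
finger_force: 0.0
```

servo_tool(
  series=[
    [[0,0,-20],[0,0,0]],
    [[0,0,-40],[0,0,0]],
    [[0,0,-40],[0,0,0]],
    [[0,0,-25],[0,0,0]],
    [[0,0,0],[0,0,0]],
  ],
)

```text
clock: 9.0
tcp_pos: [0.62, -0.2181, 0.1522]
eef_rot: [179.6, 0.2, 103.1]
contact_force: [0.8, -0.5, 0.4]
finger_gap: 0.0533
finger_force: 0.0
```

servo_tool(
  series=[
    [[0,0,0],[0,0,0.115]],
    [[0,0,0],[0,0,0.115]],
    [[38,-14,0],[0,0,0]],
    [[38,-14,0],[0,0,0]],
    [[38,-14,0],[0,0,0]],
    [[38,-14,0],[0,0,0]],
    [[38,-14,0],[0,0,0]],
    [[38,-14,0],[0,0,0]],
    [[38,-13,0],[0,0,0]],
    [[36,-12,0],[0,0,0]],
    [[0,0,0],[0,0,0]],
    [[0,0,0],[0,0,0]],
  ],
)

```text
clock: 10.2
tcp_pos: [0.5084, 0.085, 0.1469]
eef_rot: [-179.9, 0.0, 90.0]
contact_force: [0.7, -0.0, 0.6]
finger_gap: 0.0536
finger_force: 0.0
```

Run:
```python
from h import *
c=optics.camera("scene"); save(c,"s2",(205,130,405,285),4)
s=manip.observe(); print(s["tcp_pos"],s["eef_rot"])
```

```text
[0.50879813 0.08379066 0.14687759] [-1.79938806e+02  4.20015022e-02  8.98689210e+01]
```

View pics/s2.png

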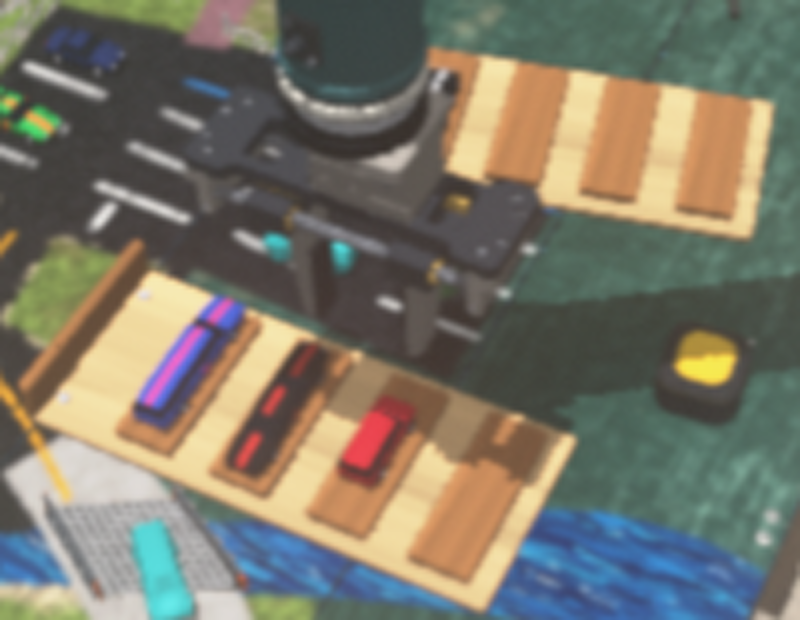

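The gripper is over the red car at crop (378,437). The first car is hidden behind the arm and will be checked on the next trip.

servo_tool(
  series=[
    [[0,0,40],[0,0,0]],
    [[0,0,40],[0,0,0]],
    [[0,0,25],[0,0,0]],
    [[0,0,12],[0,0,0]],
    [[0,0,7],[0,0,0]],
    [[0,0,0],[0,0,0]],
    [[0,0,0],[0,0,0]],
  ],
)

```text
clock: 10.95
tcp_pos: [0.51, 0.0845, 0.0245]
eef_rot: [179.9, -0.0, 89.9]
contact_force: [-0.2, 0.5, 0.2]
finger_gap: 0.0537
finger_force: 0.0
```

servo_tool(
  series=[
    [[0,0,0],[0,0,0]],
    [[0,0,0],[0,0,0]],
    [[0,0,0],[0,0,0]],
    [[0,0,0],[0,0,0]],
    [[0,0,0],[0,0,0]],
  ],
  jaw=1.0,
)

```text
clock: 11.45
tcp_pos: [0.5093, 0.0846, 0.024]
eef_rot: [180.0, 0.0, 89.9]
contact_force: [-0.8, -0.6, 5.0]
finger_gap: 0.0279
finger_force: 30.0
```

servo_tool(
  series=[
    [[0,0,-10],[0,0,0]],
    [[0,0,-30],[0,0,0]],
    [[0,0,-40],[0,0,0]],
    [[0,0,-40],[0,0,0]],
    [[0,0,-4],[0,0,0]],
    [[0,0,0],[0,0,0]],
  ],
)

```text
clock: 12.05
tcp_pos: [0.5096, 0.0845, 0.1489]
eef_rot: [179.8, 0.0, 89.9]
contact_force: [0.0, -0.2, -0.1]
finger_gap: 0.0274
finger_force: 29.9
```

servo_tool(
  series=[
    [[-40,5,0],[0,0,0]],
    [[-40,5,0],[0,0,0]],
    [[-40,5,0],[0,0,0]],
    [[-40,5,0],[0,0,0]],
    [[-40,5,0],[0,0,0]],
    [[-40,5,0],[0,0,0]],
    [[-40,4,0],[0,0,0]],
    [[-38,4,0],[0,0,0]],
    [[0,0,0],[0,0,-0.115]],
    [[0,0,0],[0,0,-0.115]],
    [[0,0,0],[0,0,0]],
    [[0,0,0],[0,0,0]],
  ],
)

```text
clock: 13.25
tcp_pos: [0.5455, -0.233, 0.1461]
eef_rot: [-179.9, -0.1, 102.9]
contact_force: [-0.5, -0.6, 0.4]
finger_gap: 0.0277
finger_force: 29.9
```

Run:
```python
from h import *
c=optics.camera("wrist"); save(c,"w5")
s=manip.observe(); print(s["tcp_pos"],s["eef_rot"])
print(to_tool([.547,-.234,.0235]))
```

```text
[ 0.54573035 -0.23303202  0.14651576] [-1.79914550e+02 -6.86544965e-02  1.02951922e+02]
[ -1.37532567   1.20385151 123.01253734]
```

View pics/w5.png

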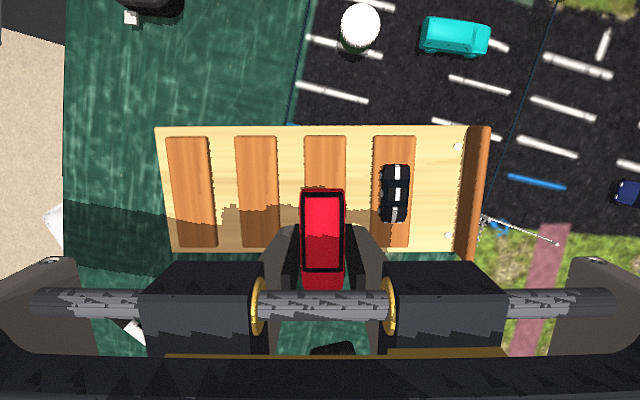

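The wrist view shows the black/white car standing centred at (395,193) on its block (373–415, 136–247). The red car hangs over the next block.

servo_tool(
  series=[
    [[-1,1,30],[0,0,0]],
    [[0,0,40],[0,0,0]],
    [[0,0,30],[0,0,0]],
    [[0,0,12],[0,0,0]],
    [[0,0,6],[0,0,0]],
    [[0,0,3],[0,0,0]],
    [[0,0,1],[0,0,0]],
    [[0,0,0],[0,0,0]],
    [[0,0,0],[0,0,0]],
  ],
)

```text
clock: 14.2
tcp_pos: [0.5481, -0.2346, 0.0266]
eef_rot: [179.9, 0.1, 103.0]
contact_force: [-0.6, -0.4, -1.0]
finger_gap: 0.0273
finger_force: 29.9
```

servo_tool(
  series=[
    [[0,0,2.3],[0,0,0]],
    [[0,0,0],[0,0,0]],
  ],
)

```text
clock: 14.4
tcp_pos: [0.5482, -0.2346, 0.0241]
eef_rot: [179.9, 0.1, 103.1]
contact_force: [-0.4, 0.8, 4.3]
finger_gap: 0.0277
finger_force: 30.0
```

servo_tool(
  series=[
    [[0,0,0],[0,0,0]],
    [[0,0,0],[0,0,0]],
    [[0,0,0],[0,0,0]],
    [[0,0,0],[0,0,0]],
  ],
  jaw=0.42,
)

```text
clock: 14.8
tcp_pos: [0.5473, -0.2342, 0.0231]
eef_rot: [-180.0, -0.0, 103.1]
contact_force: [-0.7, -0.5, 0.3]
finger_gap: 0.0531
finger_force: 0.0
```

servo_tool(
  series=[
    [[0,0,-20],[0,0,0]],
    [[0,0,-40],[0,0,0]],
    [[0,0,-40],[0,0,0]],
    [[0,0,-25],[0,0,0]],
    [[0,0,0],[0,0,0]],
  ],
)

```text
clock: 15.3
tcp_pos: [0.55, -0.2349, 0.1523]
eef_rot: [179.7, 0.3, 103.1]
contact_force: [0.0, -0.1, 0.2]
finger_gap: 0.0535
finger_force: 0.0
```

servo_tool(
  series=[
    [[0,0,0],[0,0,0.11]],
    [[0,0,0],[0,0,0.11]],
    [[40,4,0],[0,0,0]],
    [[40,4,0],[0,0,0]],
    [[40,4,0],[0,0,0]],
    [[40,4,0],[0,0,0]],
    [[40,4,0],[0,0,0]],
    [[40,4,0],[0,0,0]],
    [[40,4,0],[0,0,0]],
    [[40,4,0],[0,0,0]],
    [[0,0,0],[0,0,0]],
    [[0,0,0],[0,0,0]],
  ],
)

```text
clock: 16.5
tcp_pos: [0.5761, 0.0869, 0.147]
eef_rot: [-179.9, 0.0, 90.6]
contact_force: [-0.2, -0.9, -0.3]
finger_gap: 0.0535
finger_force: 0.0
```

Run:
```python
from h import *
c=optics.camera("wrist"); save(c,"w6")
s=manip.observe(); print(s["tcp_pos"],s["eef_rot"])
print(to_tool([.579,.0855,.0235]))
```

```text
[0.57637007 0.08528231 0.14709588] [-1.79889617e+02  5.18568869e-02  9.04553180e+01]
[  0.30865108   2.86968756 123.59035347]
```

View pics/w6.png

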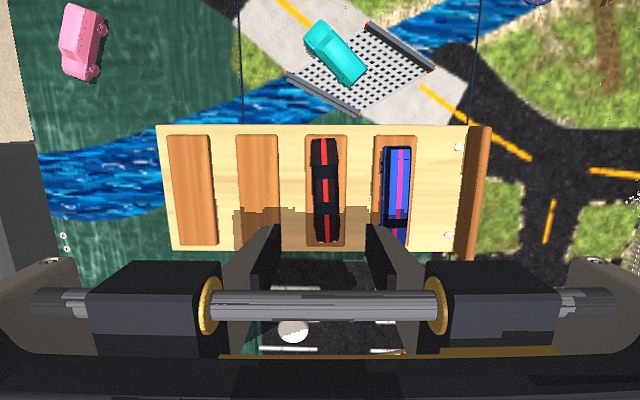

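The wrist view shows the black/red car at (324,190), turned about 2°. The shift needed is about 2.5 mm.

servo_tool(
  series=[
    [[0,2.5,40],[0,0,-0.03]],
    [[0,0,40],[0,0,0]],
    [[0,0,25],[0,0,0]],
    [[0,0,12],[0,0,0]],
    [[0,0,7],[0,0,0]],
    [[0,0,0],[0,0,0]],
    [[0,0,0],[0,0,0]],
  ],
)

```text
clock: 17.25
tcp_pos: [0.5804, 0.0859, 0.0254]
eef_rot: [179.9, -0.0, 92.1]
contact_force: [0.4, 0.5, 0.1]
finger_gap: 0.0535
finger_force: 0.0
```

servo_tool(
  series=[
    [[0,0,0],[0,0,0]],
    [[0,0,0],[0,0,0]],
    [[0,0,0],[0,0,0]],
    [[0,0,0],[0,0,0]],
    [[0,0,0],[0,0,0]],
  ],
  jaw=1.0,
)

```text
clock: 17.75
tcp_pos: [0.5798, 0.086, 0.0248]
eef_rot: [180.0, 0.0, 92.2]
contact_force: [-1.0, -0.8, 4.9]
finger_gap: 0.0276
finger_force: 30.0
```

servo_tool(
  series=[
    [[0,0,-10],[0,0,0]],
    [[0,0,-30],[0,0,0]],
    [[0,0,-40],[0,0,0]],
    [[0,0,-40],[0,0,0]],
    [[0,0,-4],[0,0,0]],
    [[0,0,0],[0,0,0]],
    [[0,0,0],[0,0,0]],
  ],
)

```text
clock: 18.45
tcp_pos: [0.5786, 0.0855, 0.1472]
eef_rot: [-179.9, 0.0, 92.2]
contact_force: [-0.8, -0.4, -0.1]
finger_gap: 0.0277
finger_force: 29.9
```

servo_tool(
  series=[
    [[-37,-13,0],[0,0,0]],
    [[-37,-13,0],[0,0,0]],
    [[-37,-13,0],[0,0,0]],
    [[-37,-13,0],[0,0,0]],
    [[-37,-13,0],[0,0,0]],
    [[-37,-13,0],[0,0,0]],
    [[-37,-13,0],[0,0,0]],
    [[-37,-12,0],[0,0,0]],
    [[-36,-12,0],[0,0,0]],
    [[0,0,0],[0,0,-0.095]],
    [[0,0,0],[0,0,-0.095]],
    [[0,0,0],[0,0,0]],
  ],
)

```text
clock: 19.65
tcp_pos: [0.4759, -0.2498, 0.1464]
eef_rot: [-179.9, -0.2, 103.0]
contact_force: [-0.1, 0.6, -0.4]
finger_gap: 0.0277
finger_force: 29.9
```

servo_tool(
  series=[
    [[0,0,0],[0,0,0]],
    [[0,0,0],[0,0,0]],
  ],
)

```text
clock: 19.85
tcp_pos: [0.4769, -0.2496, 0.1476]
eef_rot: [-179.9, -0.1, 103.0]
contact_force: [-0.3, 0.6, 0.7]
finger_gap: 0.0279
finger_force: 29.9
```

Run:
```python
from h import *
c=optics.camera("wrist"); save(c,"w7")
s=manip.observe(); print(s["tcp_pos"],s["eef_rot"])
print(to_tool([.477,-.250,.0245]))
```

```text
[ 0.47706515 -0.24965646  0.14781838] [-1.79964556e+02 -3.47764927e-02  1.03027359e+02]
[-3.94858463e-01 -6.46294633e-02  1.23318230e+02]
```

View pics/w7.png

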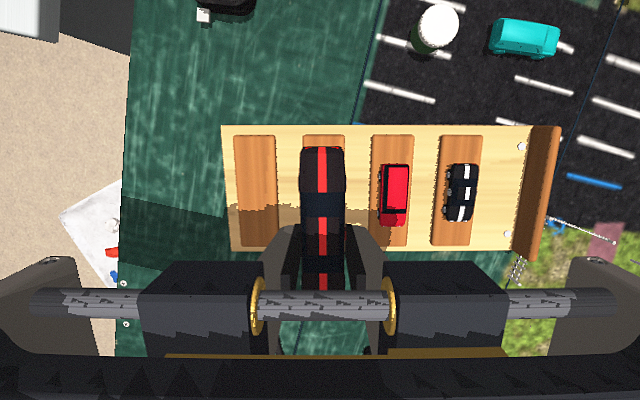

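The red and black/white cars stand centred and in line on their blocks, at (393,195) and (461,192). The black/red car is over the third block.

servo_tool(
  series=[
    [[0,0,30],[0,0,0]],
    [[0,0,40],[0,0,0]],
    [[0,0,30],[0,0,0]],
    [[0,0,12],[0,0,0]],
    [[0,0,6],[0,0,0]],
    [[0,0,2],[0,0,0]],
    [[0,0,1],[0,0,0]],
    [[0,0,0],[0,0,0]],
    [[0,0,0],[0,0,0]],
  ],
)

```text
clock: 20.8
tcp_pos: [0.4777, -0.2505, 0.0282]
eef_rot: [179.9, 0.1, 103.0]
contact_force: [0.6, -0.2, -0.4]
finger_gap: 0.0277
finger_force: 29.9
```

servo_tool(
  series=[
    [[0,0,3],[0,0,0]],
    [[0,0,0],[0,0,0]],
  ],
)

```text
clock: 21.0
tcp_pos: [0.4777, -0.2505, 0.0248]
eef_rot: [179.9, 0.1, 103.1]
contact_force: [0.5, -0.5, 3.5]
finger_gap: 0.028
finger_force: 30.0
```

servo_tool(
  series=[
    [[0,0,0],[0,0,0]],
    [[0,0,0],[0,0,0]],
    [[0,0,0],[0,0,0]],
    [[0,0,0],[0,0,0]],
  ],
  jaw=0.42,
)

```text
clock: 21.4
tcp_pos: [0.477, -0.25, 0.0241]
eef_rot: [-180.0, -0.0, 103.1]
contact_force: [-0.1, 0.6, 0.3]
finger_gap: 0.0531
finger_force: 0.0
```

servo_tool(
  series=[
    [[0,0,-20],[0,0,0]],
    [[0,0,-40],[0,0,0]],
    [[0,0,-40],[0,0,0]],
    [[0,0,-25],[0,0,0]],
    [[0,0,0],[0,0,0.11]],
    [[0,0,0],[0,0,0.11]],
    [[0,0,0],[0,0,0]],
  ],
)

```text
clock: 22.1
tcp_pos: [0.4771, -0.2502, 0.1495]
eef_rot: [180.0, 0.0, 90.4]
contact_force: [0.9, -0.6, 0.8]
finger_gap: 0.0533
finger_force: 0.0
```

servo_tool(
  series=[
    [[33,17,0],[0,0,0]],
    [[33,17,0],[0,0,0]],
    [[33,17,0],[0,0,0]],
    [[33,17,0],[0,0,0]],
    [[33,17,0],[0,0,0]],
    [[33,17,0],[0,0,0]],
    [[33,17,0],[0,0,0]],
    [[33,17,0],[0,0,0]],
    [[33,17,0],[0,0,0]],
    [[33,17,0],[0,0,0]],
    [[0,0,0],[0,0,0]],
    [[0,0,0],[0,0,0]],
  ],
)

```text
clock: 23.3
tcp_pos: [0.6441, 0.0822, 0.1484]
eef_rot: [-179.9, -0.0, 90.7]
contact_force: [0.3, 0.0, -0.1]
finger_gap: 0.0533
finger_force: 0.0
```

Run:
```python
from h import *
c=optics.camera("wrist"); save(c,"w8")
s=manip.observe(); print(s["tcp_pos"],s["eef_rot"])
print(to_tool([.650,.083,.0245]))
hsv=cv2.cvtColor(c["color"],cv2.COLOR_RGB2HSV)
m=cv2.inRange(hsv,(110,80,40),(160,255,255)); m[:120]=0;m[255:]=0;m[:,:290]=0;m[:,360:]=0
q=np.argwhere(m)[:,::-1]; r=cv2.minAreaRect(ray(c,q,.035)[:,:2].astype(np.float32)*1000); print(q.min(0),q.max(0),r)
```

```text
[0.64401994 0.08058064 0.14849428] [-1.79915913e+02  4.67798292e-02  9.05429690e+01]
[  2.46381358   6.18468148 123.98337009]
[315 140] [342 243] ((649.30224609375, 83.18853759765625), (27.0560245513916, 107.62299346923828), 1.517302393913269)
```

View pics/w8.png

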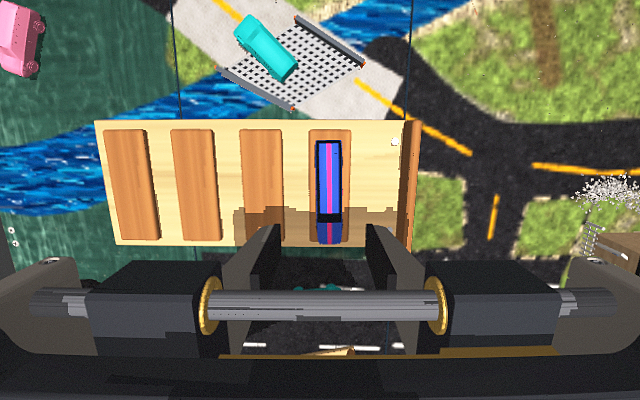

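Only the purple car is left, at (328,190). Ray-cast, it is at (0.6495, 0.083), which needs +2 and +5.5 mm.

servo_tool(
  series=[
    [[2,5.5,40],[0,0,-0.01]],
    [[0,0,40],[0,0,0]],
    [[0,0,25],[0,0,0]],
    [[0,0,12],[0,0,0]],
    [[0,0,7],[0,0,0]],
    [[0,0,0],[0,0,0]],
    [[0,0,0],[0,0,0]],
  ],
)

```text
clock: 24.05
tcp_pos: [0.651, 0.0831, 0.0267]
eef_rot: [179.9, -0.0, 91.0]
contact_force: [-0.4, -0.4, 0.1]
finger_gap: 0.0535
finger_force: 0.0
```

servo_tool(
  series=[
    [[0,0,0],[0,0,0]],
    [[0,0,0],[0,0,0]],
    [[0,0,0],[0,0,0]],
    [[0,0,0],[0,0,0]],
    [[0,0,0],[0,0,0]],
  ],
  jaw=1.0,
)

```text
clock: 24.55
tcp_pos: [0.6503, 0.0833, 0.0258]
eef_rot: [180.0, 0.0, 91.0]
contact_force: [-0.8, -0.1, 2.9]
finger_gap: 0.0272
finger_force: 30.0
```

servo_tool(
  series=[
    [[0,0,-10],[0,0,0]],
    [[0,0,-30],[0,0,0]],
    [[0,0,-40],[0,0,0]],
    [[0,0,-40],[0,0,0]],
    [[0,0,-4],[0,0,0]],
    [[0,0,0],[0,0,0]],
    [[0,0,0],[0,0,0]],
  ],
)

```text
clock: 25.25
tcp_pos: [0.6491, 0.0829, 0.1482]
eef_rot: [-179.9, 0.0, 91.0]
contact_force: [0.1, -0.3, 0.1]
finger_gap: 0.0272
finger_force: 29.9
```

servo_tool(
  series=[
    [[-31,-23,0],[0,0,0]],
    [[-31,-23,0],[0,0,0]],
    [[-31,-23,0],[0,0,0]],
    [[-31,-23,0],[0,0,0]],
    [[-31,-23,0],[0,0,0]],
    [[-31,-23,0],[0,0,0]],
    [[-31,-22,0],[0,0,0]],
    [[-32,-22,0],[0,0,0]],
    [[-32,-22,0],[0,0,0]],
    [[-32,-22,0],[0,0,0]],
    [[-32,-22,0],[0,0,0]],
    [[0,0,0],[0,0,0]],
  ],
)

```text
clock: 26.45
tcp_pos: [0.4037, -0.2704, 0.1475]
eef_rot: [-179.7, -0.0, 90.5]
contact_force: [0.8, 0.7, -0.3]
finger_gap: 0.0273
finger_force: 29.9
```

servo_tool(
  series=[
    [[0,0,0],[0,0,-0.105]],
    [[0,0,0],[0,0,-0.105]],
    [[0,0,0],[0,0,0]],
    [[0,0,0],[0,0,0]],
  ],
)

```text
clock: 26.85
tcp_pos: [0.408, -0.2654, 0.1485]
eef_rot: [-180.0, -0.1, 103.0]
contact_force: [0.8, -0.6, -0.3]
finger_gap: 0.027
finger_force: 29.9
```

Run:
```python
from h import *
c=optics.camera("wrist"); save(c,"w9")
s=manip.observe(); print(s["tcp_pos"],s["eef_rot"])
print(to_tool([.407,-.2665,.0255]))
```

```text
[ 0.40808555 -0.26549153  0.14863668] [-1.79959533e+02 -6.97623156e-02  1.02967519e+02]
[ -0.88908211  -1.19719359 123.13656651]
```

View pics/w9.png

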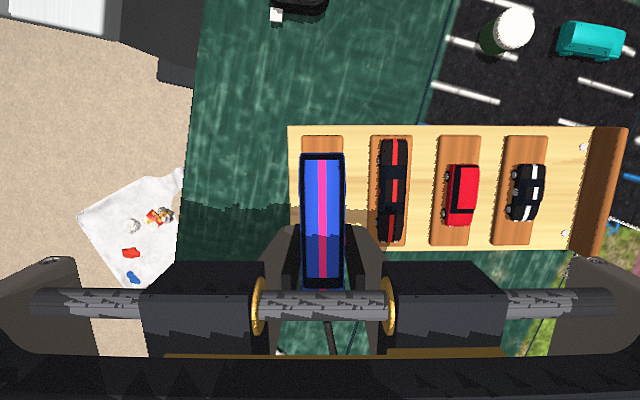

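The three placed cars at (393,191), (460,194) and (526,192) sit well on their blocks. The purple car hangs over the last block at (322,150).

servo_tool(
  series=[
    [[-1,-1,30],[0,0,0]],
    [[0,0,40],[0,0,0]],
    [[0,0,30],[0,0,0]],
    [[0,0,12],[0,0,0]],
    [[0,0,6],[0,0,0]],
    [[0,0,2],[0,0,0]],
    [[0,0,1],[0,0,0]],
    [[0,0,0],[0,0,0]],
    [[0,0,0],[0,0,0]],
  ],
)

```text
clock: 27.8
tcp_pos: [0.408, -0.2678, 0.0291]
eef_rot: [179.9, 0.1, 103.0]
contact_force: [-0.6, -0.1, -0.2]
finger_gap: 0.027
finger_force: 29.9
```

servo_tool(
  series=[
    [[0,0,2.8],[0,0,0]],
    [[0,0,0],[0,0,0]],
  ],
)

```text
clock: 28.0
tcp_pos: [0.4078, -0.2677, 0.0257]
eef_rot: [180.0, 0.0, 103.0]
contact_force: [-0.2, -0.6, -0.2]
finger_gap: 0.0275
finger_force: 29.9
```

servo_tool(
  series=[
    [[0,0,0],[0,0,0]],
    [[0,0,0],[0,0,0]],
    [[0,0,0],[0,0,0]],
    [[0,0,0],[0,0,0]],
  ],
  jaw=0.42,
)

```text
clock: 28.4
tcp_pos: [0.4074, -0.2672, 0.0254]
eef_rot: [-180.0, -0.0, 103.1]
contact_force: [-0.2, 0.1, -0.5]
finger_gap: 0.0532
finger_force: 0.0
```

servo_tool(
  series=[
    [[0,0,-20],[0,0,0]],
    [[0,0,-40],[0,0,0]],
    [[0,0,-40],[0,0,0]],
    [[0,0,-40],[0,0,0]],
    [[-30,20,-20],[0,0,0]],
    [[-40,25,0],[0,0,0]],
    [[-40,25,0],[0,0,0]],
    [[0,0,0],[0,0,0]],
    [[0,0,0],[0,0,0]],
  ],
)

```text
clock: 29.3
tcp_pos: [0.5003, -0.3582, 0.1843]
eef_rot: [-179.9, -0.1, 103.0]
contact_force: [0.1, 0.2, -0.3]
finger_gap: 0.0533
finger_force: 0.0
```

Run:
```python
from h import *
c=optics.camera("wrist"); save(c,"w10")
s=manip.observe(); print(s["tcp_pos"],s["clock"])
```

```text
[ 0.49990438 -0.3575195   0.18467226] 29.35
```

View pics/w10.png

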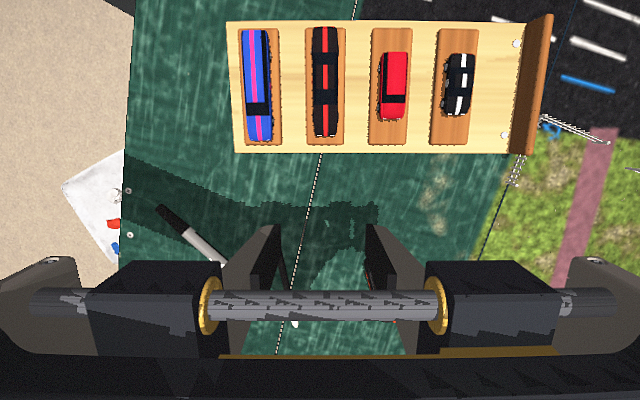

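All four cars stand in line on their blocks: purple (257,86), black/red (325,82), red (394,86) and black/white (457,84). The purple car is farthest from the end board at (530,85), and the gripper is clear of everything.

```bash
python3 -c "
from workcell import manip
print(manip.close_job())"
```

```text
the job is handed in; nothing more can be done
None
```

All four cars now stand centred and in line on the starting rack in reversed order, with the winner farthest from its end board and the last car next to it; the job was handed in at about 29 s.

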